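# Open the button case and hold its lid

### The arm

A 7-joint arm with a two-finger parallel gripper is mounted at the origin on the work surface. World frame = base frame: x ahead of the robot, y to its left, z up, the work surface at z = 0. Lengths are in m, angles in rad, forces in N, time in s.
With the tool pointing down it reaches from about 0.35 to 0.775 m from the base axis. Payload 3.1 kg.
Tool frame: the origin (TCP) lies on the centre line of the jaws, within the pads' length; the fingertips stand 19 mm ahead of it and the grasp point (between the pads) is the TCP (arm.tip_extent is the distance from the TCP to the fingertips, in m); x points along the fingers, y is the direction in which the jaws open and shut, and the axes are right-handed (so a half turn about x gives the same grasp; the last joint's range is limited). The gripper opens to 85 mm and grips with 20 to 120 N. Pads are 22 mm wide; open, the fingers measure 114 mm over their backs; the gripper's body (76 mm by 85 mm) begins 54 mm behind the grasp point. The pads swing forward as they close: fully open they stand 13 mm farther back than shut.
Start: joints at [1.112, 0.311, 0.014, 1.512, -0.004, 1.319, -0.027], TCP at [0.223, -0.503, 0.25] pointing down, gripper open.
Joint ranges: [-2.7, 2.7], [-0.3, 1.91], [-1.27, 1.3], [0.12, 2.57], [-1.44, 4.58], [0.2, 2.03], [-3.05, 3.05]. Speed limits (rad/s): [2.79, 2.79, 3.14, 3.14, 3.14, 3.14, 3.14].

### API

Orientations are given as a 3x3 rotation matrix whose columns are the frame's x, y, z axes.
In Python, from cell import arm gives the robot as it stands.
- The arm moves only by the tool servo_tool, never from a script. Its argument "motion" is a list of rows, each a list of 7 numbers: the turn, a rotation vector about the tool's x, y, z in rad, then the shift along the tool's x, y, z in m, then the gripper command: -1 is fully open, 1 is shut, values between are in proportion. A call has 1 to 5 rows; each row is the pose to reach, as a shift and turn from the pose commanded when the call began, along the tool's axes at that moment; what a row does not reach only later rows make up. A row lasts 1/8 s, in which the tool goes at most 62.5 mm and 10.7 degrees, less where a joint would pass 70% of its speed; a pose out of reach is approached as far as the arm can. A call with a gripper value outside its range is refused whole. The fingers move at their own pace and stop on an object; "force" is the grip in N (left out, the last holds). Time passes only in rows, so rows that repeat a pose let the fingers close. It gives the time, the measured TCP pose, the force and the opening at its end, in the units of the state.
- arm.get_obs(): the state, without advancing time (a new reading comes with each control period).
- arm.camera(name): name is "scene" or "top" or "wrist"; returns the picture (384x512x3 uint8, red, green, blue); there is no depth.
- arm.get_calibration(name): a dict with "camera_matrix" (3x3 intrinsics, pixels), "R" (3x3) and "t" (3): a world point X has camera coordinates R X + t. Camera axes: x right, y down, z forward; pixel columns grow to the right and rows downward; lengths in m; the calibration is good to about 2 mm. A picture is of the moment at which its call begins: read the wrist's pose just before it. get_calibration takes no time and is no camera call; for the wrist camera it gives the pose at the moment of the call.
- arm.job_done(): hands the job in, once; it reports no verdict.
The state is a dict: "t": time; "joint_pos": joint angles; "joint_velocities": joint speeds; "effort": joint torques, N m; "tool_pos": TCP position; "orientation": TCP orientation; "contact_force": force on the tool from outside, world axes, zero at the start; "wrist_torque": the same for the moment, N m; "width": opening from 0.0 (shut) to 1.0 (fully open).
Only numpy, scipy, OpenCV 4.12 (cv2) and the standard library are available. Lean on these libraries where they do the work, as an engineer would, in place of code of your own. Each camera call takes 0.05 s, during which the arm holds its last target.

### The job

On the workshop table stands a grey case for buttons and eyelets; its hidden catch sometimes holds the lid and sometimes does not. With the slide catch still where you found it, tug the lid gently upward by its bar handle to learn whether it is caught; if it is, push the slide catch on the lid all the way along to release it. Then lift the lid to about half open, roughly 50 degrees, and finish still holding it there, leaving the things around the case where they are.

Things in the scene. Friction and masses are not known exactly. Their poses are not given: they have to be found in the camera images.
- case: grey painted steel case, screwed to the table, 200 mm deep (x) by 260 mm wide (y), walls 85 mm high. Origin: centre of its underside, on the table. Its x axis points from the front edge (handle and catch side, nearer the robot) to the hinge along its rear edge, z up. The hinge axis runs along the case's y at x = +100 mm, z = 85 mm. It turns up to 0.48 rad from facing the robot.
- lid: the lid with its handle: grey plate, 205 mm deep, 264 mm wide, 8 mm thick, 0.35 to 0.6 kg. Origin on the hinge axis at the middle of its width, at the level of the plate's underside; axes as the case's when shut; it reaches from x = 0 to -205 mm. A lid that is not held falls shut by its weight.
- hatch (a joint): angle of the lid in rad: 0 shut, grows as the front edge rises, 1.57 upright, stops at 1.9. If the lid is caught a gentle pull lifts it only about 0.03 rad (6 mm at the front edge) and then it stops hard; if it is free it simply swings up, taking 2 to 4 N at the handle. Do not wrench it: the hidden catch must not be loaded above 60 N.
- handle (a point): middle of the steel bar handle on the lid: round bar 10 mm thick, 90 mm long along the case's y axis, carried on a 10 mm post at each end, its centre line 38 mm above the lid's top. In the lid's frame at x -175, y -60, z +46 mm (lid shut: 131 mm above the table).
- catch_tab (a point): grip point of the slide catch on the lid: upright steel tab 12 mm thick (case x), 20 mm wide (case y), rising to 37 mm above the lid's top from a 26 by 28 mm foot; this point is 26 mm above the lid's top, 11 mm below the top of the tab. In the lid's frame at x -170, y +65 (plus the catch's travel), z +34 mm.
- catch (a joint): travel of the slide catch in m: 0 to 0.003 at the start, grows towards the case's +y side (away from the handle), 0.025 fully along, where a caught lid is released and stays released. Moves with about 2 to 3 N of friction and stays where it is left. Where it stands at the start says nothing about whether the lid is caught.
- jar: closed glass jar with a metal cap, standing, 52 mm across, 75 mm high; beside the case, 70 to 100 mm from one of its sides; origin at the centre of its underside
- spool: wooden spool standing, 48 mm across, 60 mm high; beside the case on the other side from the jar; origin at the centre of its underside
- cutter: black utility cutter with a blue slider lying in front of the case, 28 by 150 (along its y, plus 25 mm of blade) by 18 mm; origin at the centre of its underside
- notebook: red notebook lying flat, 140 by 200 by 16 mm, to the left of the case; origin at the centre of its underside
- mallet: hammer, 240 mm long, lying on the table to the right of the case, 26 mm high
- grommet: white plastic ring lying flat, 44 mm across, 12 mm high, front left; origin at the centre of its underside
- anvil: dark steel setting block, 60 by 80 by 25 mm, front right; origin at the centre of its underside

How it is judged:
On the way, in this order (a step that is already met when the one before it is completed fails the run):
1. the lid is tugged with the slide catch still as found: a caught lid pulls on its hidden catch, a free one rises (value of joint catch below 0.008 m and contact force between the fingers and lid above 0.3 N and (contact force between case and lid above 2 N or value of joint hatch above 0.06 rad)).
2. the slide catch is pushed fully along, or the lid, being free, is rising ((value of joint catch above 0.02 m or value of joint hatch above 0.15 rad)).
At the end, for the whole second after the job is handed in: The lid stands still between 0.6 and 1.2 rad open (34 to 69 degrees) with the fingers bearing on it (over 0.5 N), through the last second; at that angle it would fall shut if let go (value of joint hatch between 0.6 and 1.2 rad and velocity of joint hatch between -0.1 and 0.1 rad/s and contact force between the fingers and lid above 0.5 N); the arm keeps its last pose, push and grip.
It fails at once if the hidden catch is wrenched with more than 60 N (contact force between case and lid above 60 N).
It fails at once if a thing around the case is shifted by more than 30 mm or knocked over (distance of any of jar, spool, cutter, notebook, mallet, grommet, anvil from where it was at the start of the episode above 0.03 m or angle between any of jar, spool's own z axis and vertical above 0.5 rad).
It also fails if it takes over 58 s, if anything falls off the work surface, if the arm or the gripper's body presses on something with over 40 N, if the wrist force passes 120 N, or if a joint passes its speed limit or range.

## Working session

There is one attempt and no reset: what is moved stays moved. The work goes in short steps, Python scripts to look and compute and a tool call to move; the robot and the scene stay as the last step left them, time stands still between calls to the robot, and variables do not carry over. Pictures are saved under pics/ and viewed, and the job is handed in when it is done.

Besides the shell and the picture viewer there is one more tool, called after "Request:" as name([rows], argument=value, ...), one row to a line, values as JSON. servo_tool: Moves the arm, as the interface text tells. Its arguments: {"type":"object","properties":{"motion":{"type":"array"},"force":{"type":"number"}},"required":["motion"]}

```bash
mkdir -p pics; ls; python3 - <<'E'
from cell import arm
import cv2,numpy as np
for n in("scene","top"):
    im=arm.camera(n); cv2.imwrite(f"pics/{n}0.png",im[:,:,::-1])
    c=arm.get_calibration(n); print(n,c)
o=arm.get_obs();print(o)
E
```

```text
pics
scene {'camera_matrix': array([[424.72073543,   0.        , 256.6478544 ],
       [  0.        , 424.72073543, 189.49182638],
       [  0.        ,   0.        ,   1.        ]]), 'R': array([[-0.67967866,  0.73333315, -0.01610631],
       [ 0.47110653,  0.41959704, -0.77588463],
       [-0.56222376, -0.53494001, -0.63066919]]), 't': array([ 0.30900963, -0.16953497,  1.85713445])}
top {'camera_matrix': array([[454.0696649 ,   0.        , 253.37854031],
       [  0.        , 454.0696649 , 186.96189986],
       [  0.        ,   0.        ,   1.        ]]), 'R': array([[-0.01378153, -0.99986358, -0.00910428],
       [-0.99125071,  0.01485704, -0.13115374],
       [ 0.13127112,  0.00721712, -0.99132023]]), 't': array([0.02732514, 0.50960598, 1.61556795])}
{'t': 0.1, 'joint_pos': array([ 1.11225299,  0.31167987,  0.01400113,  1.51292395, -0.00437779,
        1.31920826, -0.02719148]), 'joint_velocities': array([ 0.00055827, -0.00262136,  0.00101474, -0.00197237, -0.00131523,
       -0.00069017,  0.00029889]), 'effort': array([ 8.06501484e-04, -3.80854869e+01,  1.46772140e-01, -2.31242949e+01,
        1.22904510e-02,  8.06021621e-03, -3.42659098e-05]), 'tool_pos': array([ 0.22243061, -0.50232894,  0.24929993]), 'orientation': array([[-9.90717445e-04,  4.04950663e-01, -9.14338000e-01],
       [ 1.95212828e-03, -9.14335924e-01, -4.04951858e-01],
       [-9.99997604e-01, -2.18609793e-03,  1.15332911e-04]]), 'contact_force': array([-0.12937974,  0.76064351, -0.38932624]), 'wrist_torque': array([ 0.03244458, -0.03014848,  0.01082092]), 'width': 0.99484539199655}
```

View pics/scene0.png

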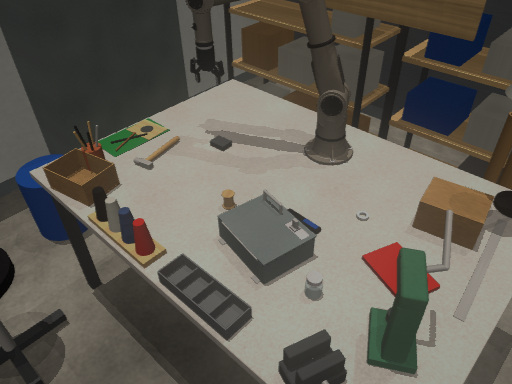

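View pics/top0.png

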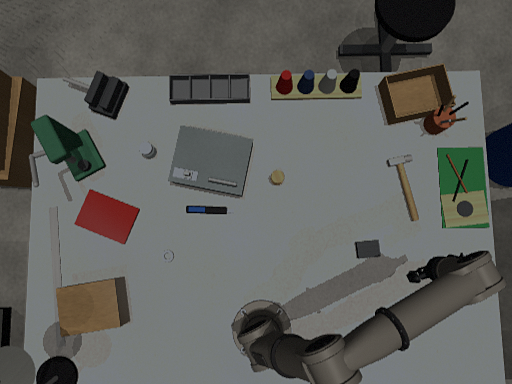

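The top view shows the case at about (210,160) px: the handle bar near (222,182), the catch plate near (185,174), the jar at (149,150), the spool at (277,177) and the cutter at (206,210). I'll zoom in on the case.

```bash
python3 - <<'E'
import cv2
im=cv2.imread("pics/top0.png")[110:230,130:300]; cv2.imwrite("pics/topz.png",cv2.resize(im,None,fx=4.5,fy=4.5,interpolation=cv2.INTER_CUBIC))
im=cv2.imread("pics/scene0.png")[170:300,190:350]; cv2.imwrite("pics/scz.png",cv2.resize(im,None,fx=4.5,fy=4.5,interpolation=cv2.INTER_CUBIC))
E
```

```text
(no output)
```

View pics/topz.png

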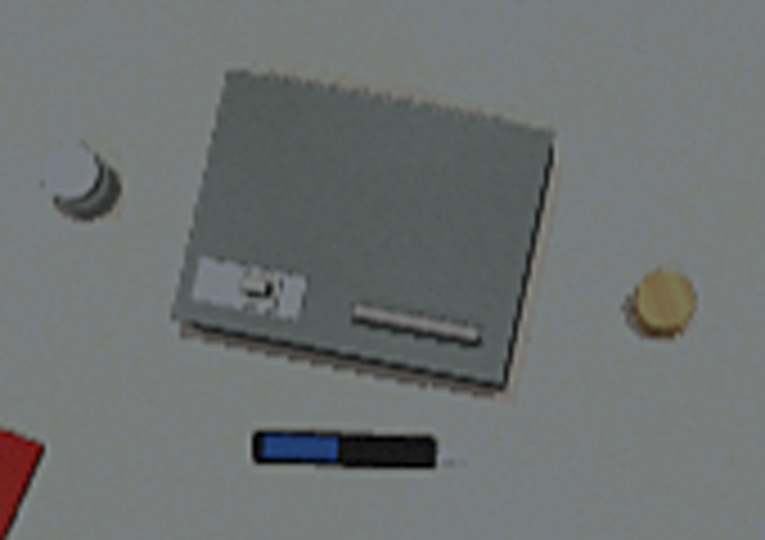

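View pics/scz.png

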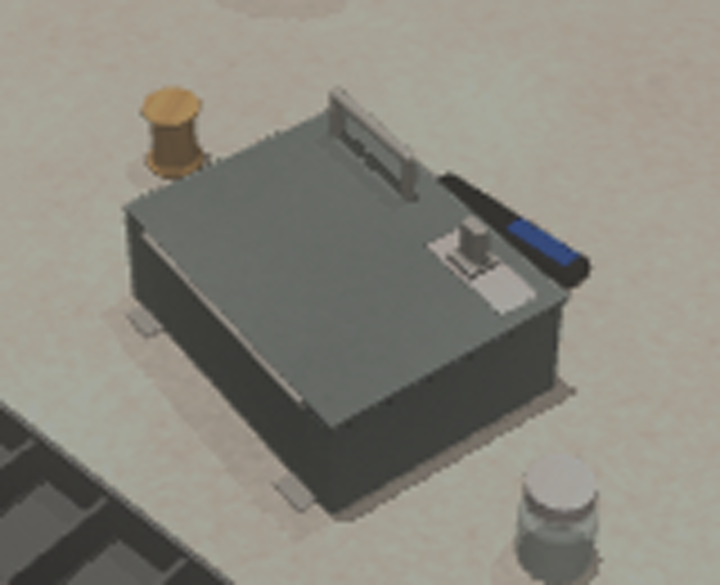

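```bash
cat > h.py <<'E'
import numpy as np
from cell import arm
def ray(n,px,z,c=None):
    c=c or arm.get_calibration(n);K=c["camera_matrix"];R=c["R"];t=c["t"]
    d=R.T@np.linalg.solve(K,[px[0],px[1],1]);o=-R.T@t
    return o+d*(z-o[2])/d[2]
E
python3 - <<'E'
from h import *
def T(p,z): return ray("top",(p[0]/4.5+130-.4,p[1]/4.5+110-.4),z)
def S(p,z): return ray("scene",(p[0]/4.5+190-.4,p[1]/4.5+170-.4),z)
C=[T(p,.093) for p in [(228,71),(553,132),(503,388),(173,320)]]
D=[S(p,.093) for p in [(335,427),(125,207),(333,118),(568,295)]]
for c in (C,D):
    c=np.array(c);print(np.round(c,4));
    print("edges",[round(float(np.linalg.norm(c[i]-c[(i+1)%4])),3) for i in range(4)],"cen",c.mean(0))
    ax=(c[0]+c[1]-c[2]-c[3])/2; ay=(c[0]+c[3]-c[1]-c[2])/2
    print("yaw",np.arctan2(ax[1],ax[0]),np.arctan2(-ay[0],ay[1]))
a,b=T((353,312),.134),T((481,336),.134);print("handle",a,b,(a+b)/2,np.arctan2(-(a-b)[0],(a-b)[1]))
a,b=S((338,95),.134),S((410,160),.134);print("handleS",a,b,(a+b)/2)
print("tab",T((258,278),.130),S((475,225),.130))
print("jar",T((70,170),.075),"spool",T((664,295),.06),"cutter",T((345,449),.018))
E
```

```text
[[0.7277 0.2775 0.093 ]
 [0.6741 0.0203 0.093 ]
 [0.4715 0.0619 0.093 ]
 [0.5287 0.319  0.093 ]]
edges [0.263, 0.207, 0.263, 0.203] cen [0.60052466 0.16968168 0.093     ]
yaw -0.2039755156665508 -0.21229828981704119
[[0.7257 0.2827 0.093 ]
 [0.6726 0.0268 0.093 ]
 [0.4952 0.0727 0.093 ]
 [0.5286 0.323  0.093 ]]
edges [0.261, 0.183, 0.253, 0.201] cen [0.60551834 0.17628827 0.093     ]
yaw -0.2259863696280078 -0.16923663544735845
handle [0.52668499 0.17393361 0.134     ] [0.50680554 0.07677823 0.134     ] [0.51674526 0.12535592 0.134     ] -0.20182913198430913
handleS [0.50881538 0.09038684 0.134     ] [0.52933788 0.17874613 0.134     ] [0.51907663 0.13456649 0.134     ]
tab [0.55466361 0.24699887 0.13      ] [0.54804261 0.25400051 0.13      ]
jar [0.65361579 0.40617255 0.075     ] spool [ 0.5478673  -0.06600503  0.06      ] cutter [0.43215063 0.19303377 0.018     ]
```

Request:
servo_tool([
  [-0.08,0,0,0,-0.035,-0.04,-1],
  [-0.16,0,0,0,-0.07,-0.08,-1],
  [-0.24,0,0,0,-0.105,-0.12,-1],
  [-0.32,0,0,0,-0.14,-0.16,-1],
  [-0.4,0,0,0,-0.175,-0.2,-1],
], force=20)

```text
t: 0.72
tool_pos: [0.335, -0.2601, 0.25]
orientation: [[-0.0, 0.731, -0.683], [0.0, -0.683, -0.731], [-1.0, -0.0, 0.0]]
contact_force: [0.5, 0.2, 0.1]
width: 1.005
```

```bash
cat >> h.py <<'E'
from scipy.spatial.transform import Rotation as Ro
YAW=-0.207
def Rt(yaw=YAW,pitch=0):
    cx=np.array([np.cos(yaw),np.sin(yaw),0]);x=np.array([0,0,-1.]);
    x=np.cos(pitch)*x-np.sin(pitch)*cx; z=np.array([cx[1],-cx[0],0]); 
    return np.c_[x,np.cross(z,x),z]
def to(p,R=None):
    o=arm.get_obs();R0=o["orientation"]
    R=Rt() if R is None else R
    print("pos",o["tool_pos"].round(4),"F",o["contact_force"].round(2),"w",round(float(o["width"]),3),"t",o["t"])
    print("turn",Ro.from_matrix(R0.T@R).as_rotvec().round(3),"shift",(R0.T@(np.array(p)-o["tool_pos"])).round(4))
E
python3 - <<'E'
from h import *
to([.517,.127,.25])
E
```

```text
pos [ 0.335  -0.2601  0.25  ] F [0.5  0.19 0.11] w 1.005 t 0.725
turn [-0.544  0.     0.   ] shift [ 0.     -0.1312 -0.4071]
```

Request:
servo_tool([
  [-0.08,0,0,0,-0.018,-0.055,-1],
  [-0.16,0,0,0,-0.036,-0.11,-1],
  [-0.24,0,0,0,-0.054,-0.165,-1],
  [-0.33,0,0,0,-0.072,-0.22,-1],
  [-0.42,0,0,0,-0.09,-0.275,-1],
])

```text
t: 1.35
tool_pos: [0.4576, 0.0016, 0.2501]
orientation: [[-0.0, 0.946, -0.325], [-0.001, -0.325, -0.946], [-1.0, 0.0, 0.001]]
contact_force: [-0.0, -0.1, -0.4]
width: 1.001
```

```bash
python3 - <<'E'
from h import *
to([.517,.127,.25])
E
```

```text
pos [0.4576 0.0016 0.2501] F [-0.03 -0.06 -0.35] w 1.001 t 1.35
turn [-0.125  0.001  0.   ] shift [ 0.      0.0154 -0.1379]
```

Request:
servo_tool([
  [-0.05,0,0,0,0.005,-0.045,-1],
  [-0.1,0,0,0,0.01,-0.09,-1],
  [-0.125,0,0,0,0.0155,-0.138,-1],
  [-0.125,0,0,0,0.0155,-0.138,-1],
])

```text
t: 1.85
tool_pos: [0.5169, 0.1305, 0.2496]
orientation: [[-0.001, 0.98, -0.2], [0.004, -0.2, -0.98], [-1.0, -0.002, -0.003]]
contact_force: [-0.5, -0.5, 0.4]
width: 0.999
```

```bash
python3 - <<'E'
from h import *
import cv2
to([.517,.127,.25])
c=arm.get_calibration("wrist");print(c)
cv2.imwrite("pics/w1.png",arm.camera("wrist")[:,:,::-1])
E
```

```text
pos [0.5169 0.1305 0.2496] F [-0.5  -0.49  0.39] w 0.999 t 1.85
turn [ 0.006 -0.003  0.002] shift [-0.0004  0.0008  0.0034]
{'camera_matrix': array([[281.67232467,   0.        , 252.97001132],
       [  0.        , 281.67232467, 190.66345226],
       [  0.        ,   0.        ,   1.        ]]), 'R': array([[ 0.9799775 , -0.19910308, -0.0014359 ],
       [-0.18790237, -0.92718519,  0.32406839],
       [-0.06585436, -0.31730992, -0.94603257]]), 't': array([-0.48084989,  0.17748204,  0.456148  ])}
```

View pics/w1.png

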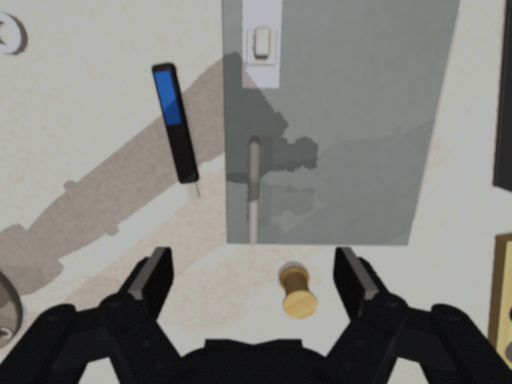

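The wrist view shows the bar as a vertical stripe from (254,138) to (252,243), and the catch tab top near (261,42). I'll convert these to positions.

```bash
python3 - <<'E'
from h import *
import cv2
im=cv2.imread("pics/w1.png")
cv2.imwrite("pics/w1z.png",cv2.resize(im[0:260,215:330],None,fx=2.3*1,fy=2.3,interpolation=cv2.INTER_CUBIC))
W=lambda p,z:ray("wrist",p,z)
a,b=W((254,138),.136),W((252.5,243),.136)
print(a,b,(a+b)/2,np.linalg.norm(a-b),"yaw",np.arctan2(-(a-b)[0],(a-b)[1]))
print("tabtop",W((261,42),.130))
# front lid edge
a,b=W((223,2),.093),W((228,243),.093);print(a,b,np.arctan2(-(a-b)[0],(a-b)[1])); print(W((408,244),.093))
E
```

```text
[0.52820281 0.1760645  0.136     ] [0.50679171 0.07911021 0.136     ] [0.51749726 0.12758735 0.136     ] 0.09929033168490262 yaw -0.2173485721199467
tabtop [0.54817033 0.24621711 0.13      ]
[0.52434596 0.28817983 0.093     ] [0.47473189 0.06077399 0.093     ] -0.21480805832199917
[0.67271747 0.0186269  0.093     ]
```

View pics/w1z.png

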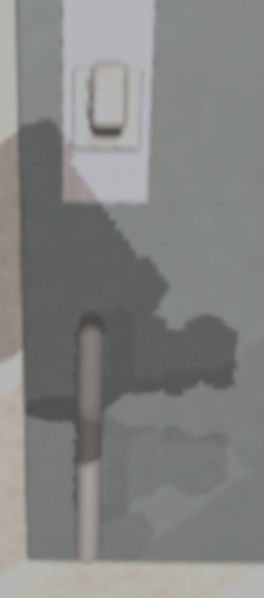

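Request:
servo_tool([
  [0.008,0,0,0.03,0.0,0.003,-1],
  [0.008,0,0,0.065,0.0,0.003,-1],
  [0.008,0,0,0.095,0.0,0.003,-1],
  [0.008,0,0,0.117,0.0,0.003,-1],
  [0.008,0,0,0.117,0.0,0.003,-1],
])

```text
t: 2.52
tool_pos: [0.5148, 0.12, 0.1314]
orientation: [[-0.005, 0.976, -0.217], [-0.003, -0.217, -0.976], [-1.0, -0.004, 0.004]]
contact_force: [0.4, 0.3, 0.1]
width: 1.0
```

```bash
python3 - <<'E'
from h import *
import cv2
to([.5173,.1268,.131],Rt(-.21))
cv2.imwrite("pics/w2.png",arm.camera("wrist")[:,:,::-1])
E
```

```text
pos [0.5148 0.12   0.1314] F [0.38 0.29 0.13] w 1.0 t 2.525
turn [-0.009  0.004  0.004] shift [ 0.0003  0.001  -0.0072]
```

View pics/w2.png

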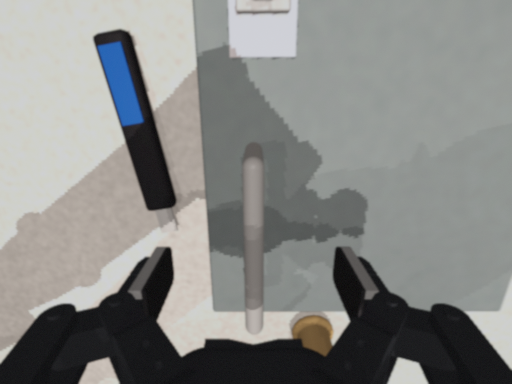

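The bar stands centred between the jaws at column 253. I'm closing the gripper at 20 N.

Request:
servo_tool([
  [-0.005,0,0,0,0.001,-0.006,-1],
  [-0.005,0,0,0,0.001,-0.006,0.3],
  [-0.005,0,0,0,0.001,-0.006,1],
  [-0.005,0,0,0,0.001,-0.006,1],
  [-0.005,0,0,0,0.001,-0.006,1],
], force=20)

```text
t: 3.2
tool_pos: [0.5183, 0.1282, 0.1333]
orientation: [[-0.002, 0.978, -0.211], [0.0, -0.211, -0.978], [-1.0, -0.002, 0.0]]
contact_force: [-15.9, 3.1, 7.6]
width: 0.146
```

Request:
servo_tool([
  [0,0,0,0,0,0,1],
  [0,0,0,0,0,0,1],
  [0,0,0,0,0,0,1],
])

```text
t: 3.58
tool_pos: [0.5168, 0.1285, 0.1332]
orientation: [[-0.004, 0.978, -0.21], [-0.001, -0.21, -0.978], [-1.0, -0.004, 0.001]]
contact_force: [-5.2, -0.7, 4.2]
width: 0.103
```

Request:
servo_tool([
  [0,0,0,-0.002,0,0,1],
  [0,0,0,-0.004,0,0,1],
  [0,0,0,-0.005,0,0,1],
  [0,0,0,-0.005,0,0,1],
])

```text
t: 4.08
tool_pos: [0.518, 0.1283, 0.1378]
orientation: [[-0.002, 0.978, -0.21], [-0.0, -0.21, -0.978], [-1.0, -0.002, 0.001]]
contact_force: [-4.0, 1.0, -3.8]
width: 0.106
```

Request:
servo_tool([
  [0,0,0,-0.001,0,0,1],
  [0,0,0,-0.003,0,0,1],
  [0,0,0,-0.003,0,0,1],
])

```text
t: 4.45
tool_pos: [0.519, 0.128, 0.1415]
orientation: [[0.0, 0.978, -0.21], [-0.0, -0.21, -0.978], [-1.0, 0.0, 0.0]]
contact_force: [-4.2, 0.6, -3.7]
width: 0.112
```

Request:
servo_tool([
  [0,0,0,-0.002,0,0,1],
  [0,0,0,-0.004,0,0,1],
  [0,0,0,-0.004,0,0,1],
])

```text
t: 4.82
tool_pos: [0.5203, 0.1278, 0.1459]
orientation: [[0.003, 0.977, -0.211], [-0.0, -0.211, -0.977], [-1.0, 0.003, -0.001]]
contact_force: [1.0, 0.3, -4.8]
width: 0.107
```

Measured so far: 12.6 mm of rise at the handle, a 3.5 mm rearward shift as the arc predicts, and only about 5 N. The lid looks free. I'll lift along the arc a little and confirm with a picture.

Request:
servo_tool([
  [0,0,0,-0.006,0.002,0,1],
  [0,0,0,-0.012,0.005,0,1],
  [0,0,0,-0.018,0.007,0,1],
  [0,0,0,-0.018,0.007,0,1],
])

```text
t: 5.32
tool_pos: [0.5272, 0.1263, 0.1641]
orientation: [[0.003, 0.977, -0.211], [-0.0, -0.211, -0.977], [-1.0, 0.003, -0.001]]
contact_force: [4.1, -0.4, -6.3]
width: 0.106
```

```bash
python3 - <<'E'
from h import *
import cv2
cv2.imwrite("pics/s2.png",cv2.resize(arm.camera("scene")[150:310,170:370,::-1],None,fx=3.7,fy=3.7,interpolation=cv2.INTER_CUBIC))
H=arm.get_obs();print(H["tool_pos"],H["contact_force"],H["width"])
for th in (0,.07,.15,.25,.35,.45,.55,.65,.75,.87):
    c,s=np.cos(th),np.sin(th);print(th,round(-.175*c+.046*s+.175,4),round(.175*s+.046*c-.046,4))
E
```

```text
[0.52699461 0.12630294 0.16370758] [ 5.27181686  1.17464668 -8.36109029] 0.10526128044694158
0 0.0 0.0
0.07 0.0036 0.0121
0.15 0.0088 0.0256
0.25 0.0168 0.0419
0.35 0.0264 0.0572
0.45 0.0374 0.0715
0.55 0.0499 0.0847
0.65 0.0635 0.0965
0.75 0.0783 0.1069
0.87 0.0973 0.1174
```

View pics/s2.png

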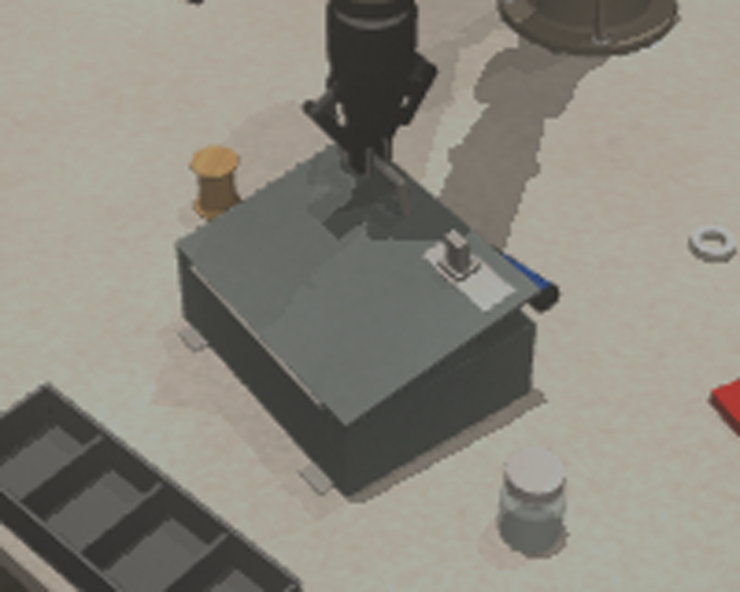

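The picture confirms it: the lid is well off the case at about (510,310) and open by about 0.18 rad. It is free, so the slide catch can stay as found. I'm continuing along the arc.

Request:
servo_tool([
  [0,0,0,-0.007,0.004,0,1],
  [0,0,0,-0.014,0.008,0,1],
  [0,0,0,-0.021,0.012,0,1],
  [0,0,0,-0.027,0.0155,0,1],
  [0,0,0,-0.027,0.0155,0,1],
])

```text
t: 6.0
tool_pos: [0.5414, 0.1232, 0.1907]
orientation: [[0.001, 0.978, -0.211], [-0.0, -0.211, -0.978], [-1.0, 0.001, -0.0]]
contact_force: [4.1, -0.2, -7.7]
width: 0.109
```

Request:
servo_tool([
  [0,0,0,-0.007,0.0055,0,1],
  [0,0,0,-0.014,0.0115,0,1],
  [0,0,0,-0.021,0.0175,0,1],
  [0,0,0,-0.0275,0.0235,0,1],
  [0,0,0,-0.0275,0.0235,0,1],
])

```text
t: 6.62
tool_pos: [0.5635, 0.1184, 0.2185]
orientation: [[-0.001, 0.978, -0.211], [-0.0, -0.211, -0.978], [-1.0, -0.001, 0.001]]
contact_force: [-2.2, -0.2, -2.6]
width: 0.101
```

Request:
servo_tool([
  [0,0,0,-0.006,0.007,0,1],
  [0,0,0,-0.012,0.014,0,1],
  [0,0,0,-0.017,0.021,0,1],
  [0,0,0,-0.022,0.0285,0,1],
  [0,0,0,-0.022,0.0285,0,1],
])

```text
t: 7.25
tool_pos: [0.591, 0.1125, 0.2421]
orientation: [[-0.001, 0.978, -0.21], [-0.0, -0.21, -0.978], [-1.0, -0.001, 0.001]]
contact_force: [-6.6, -0.9, 4.3]
width: 0.103
```

Request:
servo_tool([
  [0,0,0,-0.004,0.006,0,1],
  [0,0,0,-0.007,0.012,0,1],
  [0,0,0,-0.0105,0.019,0,1],
  [0,0,0,-0.0105,0.019,0,1],
  [0,0,0,-0.0105,0.019,0,1],
])

```text
t: 7.88
tool_pos: [0.6098, 0.1085, 0.2534]
orientation: [[0.001, 0.978, -0.21], [-0.0, -0.21, -0.978], [-1.0, 0.001, 0.0]]
contact_force: [-7.0, -0.9, 6.3]
width: 0.107
```

Request:
servo_tool([
  [0,0,0,0,0,0,1],
  [0,0,0,0,0,0,1],
  [0,0,0,0,0,0,1],
  [0,0,0,0,0,0,1],
  [0,0,0,0,0,0,1],
])

```text
t: 8.5
tool_pos: [0.6097, 0.1086, 0.2534]
orientation: [[0.001, 0.978, -0.21], [-0.001, -0.21, -0.978], [-1.0, 0.001, 0.0]]
contact_force: [-8.1, -1.6, 5.9]
width: 0.108
```

```bash
python3 - <<'E'
from h import *
import cv2
cv2.imwrite("pics/s3.png",cv2.resize(arm.camera("scene")[110:310,150:390,::-1],None,fx=3,fy=3,interpolation=cv2.INTER_CUBIC))
cv2.imwrite("pics/t3.png",arm.camera("top")[:,:,::-1])
H=arm.get_obs();print(H["t"],H["tool_pos"],H["contact_force"],H["width"],abs(H["joint_velocities"]).max())
E
```

```text
8.6 [0.60970536 0.10857751 0.25337861] [-5.69521204 -1.25052949  6.35862919] 0.1050930638613771 0.001967992658451564
```

View pics/s3.png

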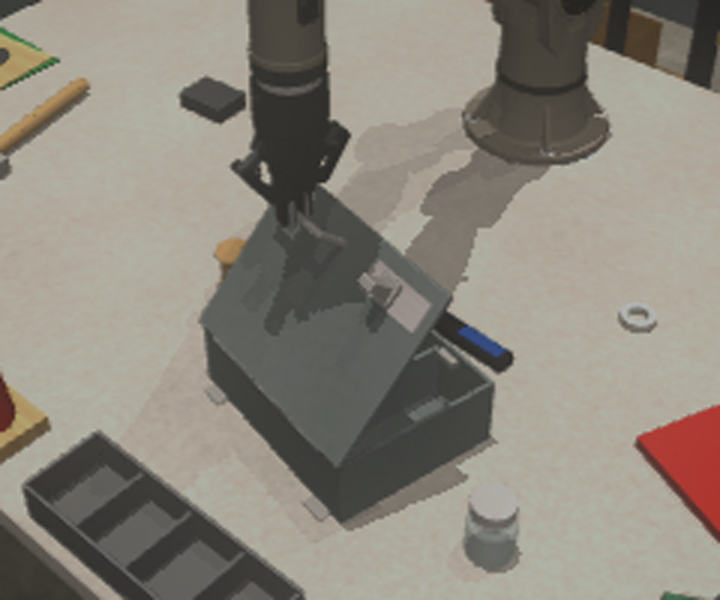

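View pics/t3.png

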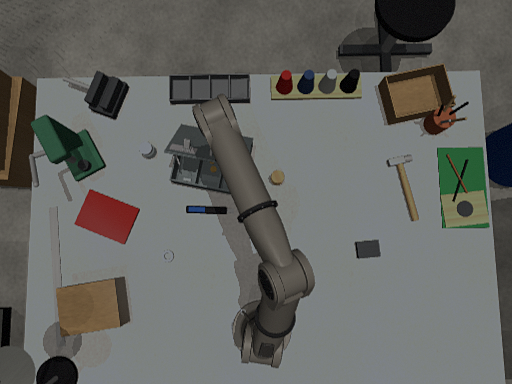

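The lid stands about half open and still, gripped by the bar at about (305,225) in the scene view. The jar, spool, cutter and the other things are at their first pixel positions in the top view. I'm handing the job in.

```bash
python3 -c "
from cell import arm
print(arm.job_done())"
```

```text
the job is handed in; nothing more can be done
None
```

The lid is open to about 0.87 rad (50°), worked out from the TCP's path along the hinge arc, and the gripper still holds it there. I handed the job in at about 8.6 s.

- **Tug:** I gripped the bar handle at 20 N and pulled up gently with the slide catch as found. The handle rose 12.6 mm with only about 5 N, so the lid was not caught and I left the slide catch alone.
- **Lift:** I followed the hinge arc up in small steps.
- **Last checks:** The arm was at rest, with joint speeds below 0.002 rad/s and the bar firm in the jaws. The wrist felt about 9 N, a mild strain against the lid. In the top view the things around the case looked to be where they started.
- **Disagreements:** The first scene-camera estimate of the handle was up to 9 mm off the top view. The wrist view agreed with the top view to about 2 mm, so I used those.

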